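Stamp a clay tile in the low-throat press

ROBOT

A 6-joint arm with a two-finger parallel gripper is mounted at the origin on a cart in front of the work surface, level with it; the furniture and walls round the work are solid. World frame = base frame: x ahead of the robot, y to its left, z up, the work surface at z = 0. Lengths are in m, angles in rad, forces in N, time in s.
With the tool pointing down it reaches from about 0.35 to 0.775 m from the base axis. Payload 7.3 kg.
Tool frame: the origin (TCP) lies on the centre line of the jaws, within the pads' length; the fingertips stand 25 mm ahead of it and the grasp point (between the pads) lies 6 mm ahead of it; z points along the fingers, y is the direction in which the jaws open and shut (so a half turn about z gives the same grasp; the last joint's range is limited). The gripper opens to 92 mm and grips with 3 to 60 N. Pads are 19 mm wide; open, the fingers measure 130 mm over their backs; the gripper's body (75 mm by 190 mm) begins 47 mm behind the grasp point.
Start: joints at [1.025, 0.342, 1.524, -0, 1.275, -0.146], TCP at [0.204, 0.484, 0.252] pointing down, gripper open.
Joint ranges: [-2.53, 2.53], [-0.77, 2.02], [0.04, 2.7], [-1, 4.14], [0.28, 2.66], [-3.11, 3.11]. Speed limits (rad/s): [2.57, 2.57, 3.14, 3.14, 3.14, 3.14].

INTERFACE

Orientations are given as [roll, pitch, yaw] about the fixed x, y, z axes, in that order (R = Rz(yaw) Ry(pitch) Rx(roll)).
In Python, from cell import telemetry, read_camera, workorder gives the robot as it stands.
- The arm moves only by the shell command python3 -m creep 'ROWS' [FORCE]. ROWS is JSON, one flat list of numbers, 5 for each row, row after row: the opening, from 0 (shut) to 1 (fully open), then the shift along the world's x, y, z in m, then the turn about the world's z in rad. A call has 1 to 12 rows; each row shifts and turns the pose as measured when the row begins; what a row does not reach is not made up. A row lasts 1/8 s, in which the tool goes at most 62.5 mm and 10.7 degrees, less where a joint would pass 70% of its speed; a pose out of reach is approached as far as the arm can. A call is refused whole if a number of a shift passes 0.0625 or a number of a turn 0.188, either way. A call with a gripper value outside its range is refused whole. The fingers move at their own pace and stop on an object; FORCE is the grip in N (left out, the last holds). Time passes only in rows, so rows that do not move let the fingers close. It gives the time, the measured TCP pose, the force and the opening at its end, in the units of the state.
- telemetry.observe(): the state, without advancing time (a new reading comes with each control period).
- read_camera(name): name is "scene" or "top"; returns a dict with "image" (384x512x3 uint8, red, green, blue), "fovy" (degrees; the focal length in pixels is half the picture's height over the tangent of half this angle, whatever the lens; pixels are square), "cx", "cy" (the principal point, pixels), "R" (3x3) and "t" (3): a world point X has camera coordinates R X + t. Camera axes: x right, y down, z forward; pixel columns grow to the right and rows downward; lengths in m; the calibration is good to about 2 mm. A picture is of the moment at which its call begins. There is no depth.
- workorder.hand_in(): hands the job in, once; it reports no verdict.
The state is a dict: "time": time; "qpos": joint angles; "qvel": joint speeds; "joint_efforts": joint torques, N m; "tool_pos": TCP position; "tool_rot": TCP orientation; "contact_force": force on the tool from outside, world axes, zero at the start; "torque": the same for the moment, N m; "opening": finger opening in m.
Only numpy, scipy, OpenCV 4.12 (cv2) and the standard library are available. Lean on these libraries where they do the work, as an engineer would, in place of code of your own. Each camera call takes 0.05 s, during which the arm holds its last target.

TASK

Take the loose clay tile and slide it lengthwise, lying flat, under the low bridge of the stamping press until it is firmly but gently up against the sprung back stop hidden inside; do not ram it. Then push the stamp knob on top of the bridge down so that it presses firmly on the tile, let go and leave the tile in there. Do not disturb the timer or the jar.

Things in the scene. Friction and masses are not known exactly. Their poses are not given: they have to be found in the camera images.
- tile: Plain unglazed clay tile, 110 (x) x 60 (y) x 10 (z) mm, about 0.14 kg, loose, lying flat on the table. Either end may go first. Origin: centre of its underside; x along its length, z up.
- tile_center (a point): Centre of the tile, half-way up (5 mm above its underside); axes as the tile's.
- press: Stamping press, fixed. Origin: centre of the underside of its bed, 280 (x) x 130 (y) x 12 mm (top at z = 12). The tile goes in along +x. The bed is open from x = -140 to -34. A grey bridge 130 mm wide covers x = 0 to +104: underside 13.5 mm above the bed's top (3.5 over the tile), top at z = 49.5. Below it a straight channel 66 mm wide (y -33 to +33), closed at the sides.
- press_mouth (a point): Middle of the channel's mouth, on the bed's top below the bridge's front edge (press x = 0, y = 0, z = 12 mm); axes as the press's. Before it two guides 7 mm high flare from 33 mm half-width at x = 0 to about 42 at x = -33. When home the tile's near end still sticks out 13 to 37 mm before the bridge, between the guides: push it in there from its near end.
- backstop: Dark clamp block on the bed behind the bridge, 28 x 60 x 24 mm; origin: centre of its underside, press x = +126 mm. From it a rubber pad 36 mm wide reaches under the bridge, set differently each time, out of sight: its face is 73 to 97 mm behind the bridge's front edge. The pad is sprung, 3 N per mm, travel 6 mm. The tile is home when felt pushing it with 3 N; over 25 N is ramming.
- stamp: Sprung stamp in the bridge: steel foot 26 mm across, shaft, turned wooden knob 34 mm across. Origin: middle of the foot's underside, press x = +45, y = 0, z = 26.5 mm when up. Moves straight down up to 6 mm, meets the tile after about 4.5 mm, needs about 2.5 N to get there, springs up by itself; 3 N or more on the tile marks it, 40 N would crack it.
- stamp_top (a point): Middle of the knob's flat top, 71 mm above the table when up; press it straight down here.
- timer: Bystander: round wind-up timer, 63 mm across, 43 mm high; origin at the centre of its underside. Leave it alone.
- jar: Bystander: small jar with a dark cap, 51 mm across, 60 mm high; origin at the centre of its underside. Leave it alone.
Things that resemble listed ones, but are neither listed nor needed, are in the scene too. What is shaped like the tile but orange is not meant.

How it is judged:
On the way, in this order (a step that is already met when the one before it is completed fails the run):
1. the tile, flat under the bridge, is pushed against the back stop with 2.5 N or more (contact force between tile and backstop above 2.5 N and x of tile_center in the frame of press above 0.014 m and angle between tile's own z axis and vertical below 0.06 rad), for 0.06 s.
2. the stamp is pressed on the tile with 3 N or more (contact force between tile and stamp above 3 N and x of tile_center in the frame of press above 0.014 m), for 0.06 s.
At the end, for the whole second after the job is handed in: The tile lies flat and still on the bed in the channel, its middle at least 14 mm behind the bridge's front edge and within 6 mm of the channel's middle line, in line with the channel within 0.1 rad; the stamp is up again (within 2 mm) (x of tile_center in the frame of press above 0.014 m and y of tile_center in the frame of press between -0.006 and 0.006 m and angle between the x axis of tile and the x axis of press, either way round below 0.1 rad and angle between tile's own z axis and vertical below 0.06 rad and z of tile_center in the frame of press below 0.022 m and z of stamp in the frame of press above 0.0245 m and linear speed of tile below 0.01 m/s); the robot touches nothing.
It fails at once if the tile is rammed on the back stop (over 25 N) (contact force between tile and backstop above 25 N).
It fails at once if the tile is cracked by the stamp (over 40 N) (contact force between tile and stamp above 40 N).
It fails at once if the timer is disturbed (moved 20 mm) (distance of timer from where it was at the start of the episode above 0.02 m).
It fails at once if the jar is disturbed (moved 20 mm) (distance of jar from where it was at the start of the episode above 0.02 m).
It also fails if it takes over 56 s, if anything falls off the work surface, if the arm or the gripper's body presses on something with over 40 N, if the wrist force passes 120 N, or if a joint passes its speed limit or range.

## Working session

There is one attempt and no reset: what is moved stays moved. The work goes in short steps, Python scripts to look and compute and a shell command to move; the robot and the scene stay as the last step left them, time stands still between calls to the robot, and variables do not carry over. Pictures are saved under pics/ and viewed, and the job is handed in when it is done.

```bash
mkdir -p pics; python3 - <<'E'
from cell import telemetry, read_camera
import cv2
for n in("scene","top"):
    c=read_camera(n); cv2.imwrite(f"pics/{n}0.png",c["image"][:,:,::-1]); print(n,c["fovy"],c["cx"],c["cy"],c["R"],c["t"])
s=telemetry.observe(); print(s)
E
```

```text
scene 44.40063858899957 251.97501619648705 197.20057374150156 [[ 0.58471743 -0.81122317  0.00474329]
 [-0.36267745 -0.26663363 -0.89295665]
 [ 0.72565184  0.52040703 -0.45011768]] [-0.31122041  0.28075133  0.74524312]
top 49.18227953985131 257.51143150729195 190.6592889936955 [[ 0.0043777  -0.99971579  0.02343461]
 [-0.98255267 -0.00865753 -0.18578291]
 [ 0.185933   -0.02221244 -0.98231132]] [0.00982677 0.54410607 1.14700963]
{'time': 0.1, 'qpos': array([ 1.02498458e+00,  3.42669728e-01,  1.52491177e+00,  2.09227441e-06,
        1.27538375e+00, -1.46010280e-01]), 'qvel': array([-0.0006489 , -0.00099198, -0.00121997,  0.00100241,  0.00231738,
        0.00265591]), 'joint_efforts': array([ 2.25886135e-03, -4.32002807e+01, -2.44694316e+01,  7.20862881e-02,
        5.26738772e-02, -2.38934189e-05]), 'tool_pos': array([0.2041648 , 0.48332821, 0.25110916]), 'tool_rot': array([-3.14023495e+00, -2.01681199e-04,  2.74179044e+00]), 'contact_force': array([ 0.31981364, -0.74280809,  0.75741393]), 'torque': array([-0.02400377,  0.02866839, -0.00330398]), 'opening': 0.09226601211870479}
```

View pics/scene0.png

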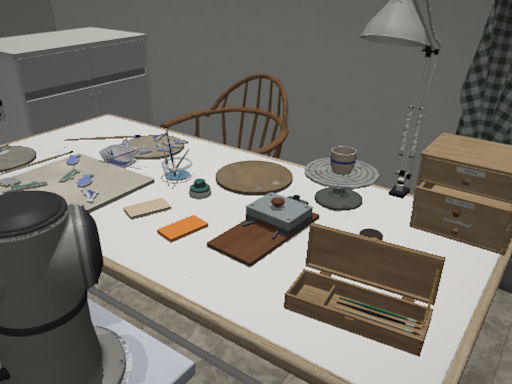

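View pics/top0.png

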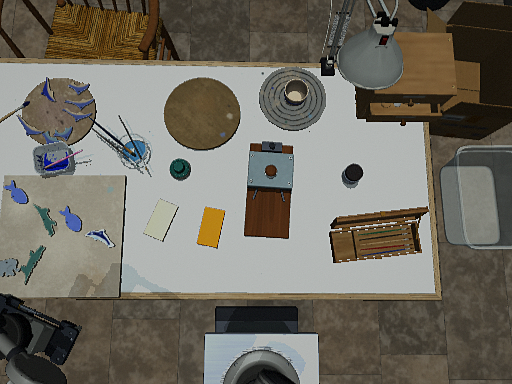

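The plain tile is at top px (161,220) and the orange decoy at (211,227). The press runs from (268,237) to about (271,145), with its mouth facing the robot and the knob at (271,171). The timer is at (180,168) and the jar at (352,175).

```bash
cat > h.py <<'E'
import numpy as np, cv2
from cell import telemetry, read_camera
def ray(c,uv):
    f=384/2/np.tan(np.radians(c["fovy"])/2)
    d=np.array([(uv[0]-c["cx"])/f,(uv[1]-c["cy"])/f,1.]); R=np.array(c["R"]);t=np.array(c["t"])
    return -R.T@t, R.T@d
def onz(c,uv,z):
    o,d=ray(c,uv); return o+d*(z-o[2])/d[2]
def proj(c,X):
    f=384/2/np.tan(np.radians(c["fovy"])/2); p=np.array(c["R"])@np.array(X)+c["t"]
    return np.array([c["cx"]+f*p[0]/p[2],c["cy"]+f*p[1]/p[2]])
def rect(c,mask,z):
    n,l,s,_=cv2.connectedComponentsWithStats(mask.astype(np.uint8)); k=1+np.argmax(s[1:,4])
    ct,_=cv2.findContours((l==k).astype(np.uint8),cv2.RETR_EXTERNAL,cv2.CHAIN_APPROX_NONE)
    P=np.array([onz(c,p,z)[:2]*1000 for p in ct[0][:,0,:].astype(float)],np.float32)
    return cv2.minAreaRect(P), s[k]
E
python3 - <<'E'
from h import *
C={n:read_camera(n) for n in("top","scene")}
im=C["top"]["image"]; sc=C["scene"]["image"]
for n,p in(("top",(161,220)),("top",(140,225)),("top",(267,215)),("top",(260,180)),("top",(271,171)),("scene",(148,208)),("scene",(278,202)),("scene",(265,212))): print(n,p,C[n]["image"][p[1],p[0]])
cv2.imwrite("pics/topc.png",cv2.resize(im[130:250,130:310,::-1],None,fx=4,fy=4,interpolation=cv2.INTER_CUBIC))
cv2.imwrite("pics/scc.png",cv2.resize(sc[170:270,110:330,::-1],None,fx=3.6,fy=3.6,interpolation=cv2.INTER_CUBIC))
E
```

```text
top (161, 220) [181 186 164]
top (140, 225) [178 181 179]
top (267, 215) [79 46 25]
top (260, 180) [108 129 135]
top (271, 171) [78 44 23]
scene (148, 208) [193 178 157]
scene (278, 202) [101  68  49]
scene (265, 212) [140 148 148]
```

View pics/topc.png

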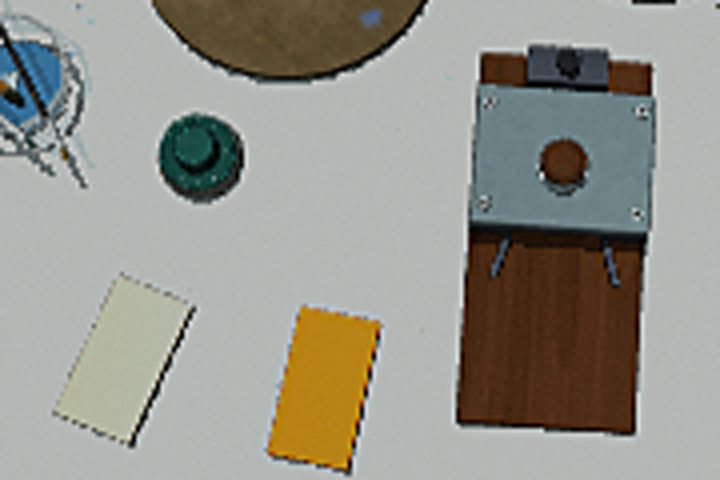

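View pics/scc.png

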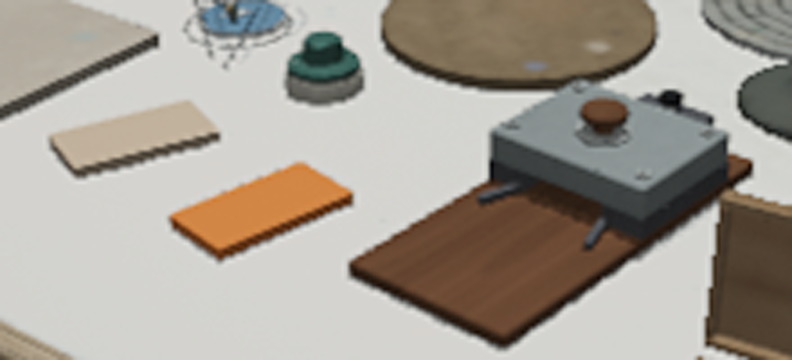

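The crops show the cream tile, the press's front bed corners at crop (458,424) and (635,433), its back corners at (482,53) and (652,63), and the bridge plate. I'll measure them by mask.

```bash
python3 - <<'E'
from h import *
c=read_camera("top"); im=c["image"].astype(int); R,G,B=im[...,0],im[...,1],im[...,2]
def win(m,x0,y0,x1,y1):
    w=np.zeros_like(m);w[y0:y1,x0:x1]=1;return m&w.astype(bool)
m=win((G-B>10)&(R>150),135,190,185,250)
print("tile",rect(c,m,.010))
m=win((B>R+12)&(G>90),235,135,310,200); print("bridge",rect(c,m,.0495))
m=win((R>B+25)&(R<130),235,190,310,245); print("bed",rect(c,m,.012))
k=win((R>B+20)&(R<130),260,160,283,180); v,u=np.nonzero(k); print("knob",u.mean(),v.mean(),k.sum(),onz(c,(u.mean(),v.mean()),.070))
for p in((130+458/4,130+424/4),(130+635/4,130+433/4),(130+482/4,130+53/4),(130+652/4,130+63/4)): print("bedcorner",onz(c,p,.012))
print("timer",onz(c,(180,168),.03),"jar",onz(c,(352,172),.06))
s=read_camera("scene"); im=s["image"].astype(int); R,G,B=im[...,0],im[...,1],im[...,2]
m=win((R-B>25)&(R>160)&(R-B<60),118,195,175,222); r=rect(s,m,.010); print("tile scene",r)
k=win((R>B+25)&(R<170),268,194,290,210); v,u=np.nonzero(k)
print("knob scene",u.mean(),v.mean(),k.sum(),onz(s,(u.mean(),v.mean()),.066))
E
```

```text
tile (((465.45343017578125, 294.18414306640625), (58.7168083190918, 108.16255187988281), 67.59285736083984), array([144, 199,  33,  42, 752], dtype=int32))
bridge (((608.2443237304688, -24.927040100097656), (129.587646484375, 101.77346801757812), 86.63152313232422), array([ 248,  151,   46,   37, 1331], dtype=int32))
bed (((486.51336669921875, -16.21826934814453), (128.4165802001953, 138.71524047851562), 86.6015853881836), array([ 244,  190,   47,   48, 1942], dtype=int32))
knob 270.54 170.1 100 [ 0.60010168 -0.02287776  0.07      ]
bedcorner [0.41777342 0.04953355 0.012     ]
bedcorner [ 0.41208088 -0.07847366  0.012     ]
bedcorner [0.69656749 0.0342911  0.012     ]
bedcorner [ 0.69021344 -0.09395798  0.012     ]
timer [0.61338904 0.23984155 0.03      ] jar [ 0.5992482  -0.25765747  0.06      ]
tile scene (((466.60137939453125, 292.181884765625), (57.982566833496094, 106.41363525390625), 67.72166442871094), array([124, 198,  46,  19, 432], dtype=int32))
knob scene 277.4366197183099 200.45070422535213 71 [ 0.6063661  -0.02250637  0.066     ]
```

```bash
python3 -m creep '[1,0.0405,-0.0305,-0.01,0, 1,0.0405,-0.0305,-0.01,0, 1,0.0405,-0.0305,-0.01,0, 1,0.0405,-0.0305,-0.01,0, 1,0.0405,-0.0305,-0.01,0, 1,0.0405,-0.0305,-0.01,0, 1,0,0,0,0]' 30
```

```text
time: 1.18
tool_pos: [0.4535, 0.2949, 0.1896]
tool_rot: [3.139, 0.0, 2.745]
contact_force: [0.2, 0.6, 0.6]
opening: 0.0917
```

```bash
python3 -m creep '[1,-0.006,0.0057,-0.045,0.01, 1,0,0,-0.045,0, 1,0,0,-0.04,0, 1,0,0,0,0]'; python3 - <<'E'
from h import *
c=read_camera("scene"); cv2.imwrite("pics/s1.png",cv2.resize(c["image"][130:290,60:260,::-1],None,fx=4,fy=3.7))
E
```

```text
time: 1.68
tool_pos: [0.4462, 0.3025, 0.0581]
tool_rot: [3.136, 0.001, 2.755]
contact_force: [1.2, 0.3, 0.9]
opening: 0.0916
```

View pics/s1.png

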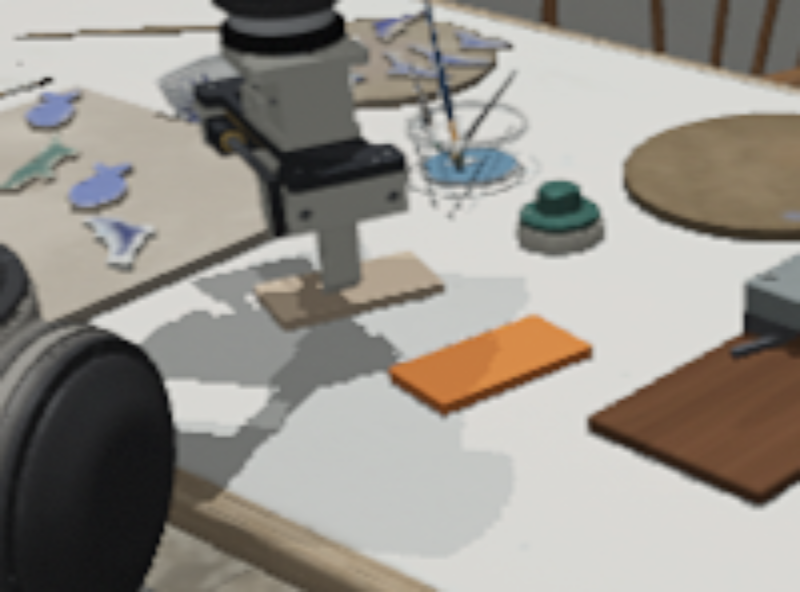

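The gripper straddles the tile, with its near finger at crop (340,260). I'll go down and grip.

```bash
python3 -m creep '[1,0.001,-0.0015,-0.02,0, 1,0,0,-0.01,0, 0.6,0,0,0,0, 0.4,0,0,0,0, 0.4,0,0,0,0, 0.4,0,0,0,0,0.4,0,0,0,0]' 30
```

```text
time: 2.6
tool_pos: [0.4526, 0.3052, 0.0379]
tool_rot: [3.123, 0.013, 2.756]
contact_force: [-0.2, 1.1, 0.1]
opening: 0.0464
```

```bash
python3 - <<'E'
from h import *
c=read_camera("scene"); cv2.imwrite("pics/s2.png",cv2.resize(c["image"][150:250,80:230,::-1],None,fx=5,fy=5))
s=telemetry.observe();print(s["tool_pos"],s["tool_rot"],s["contact_force"],s["opening"])
E
```

```text
[0.45257723 0.30519621 0.03790306] [3.12266258 0.01331294 2.75644372] [-0.21541208  0.58912404 -0.73336484] 0.04248441830602882
```

View pics/s2.png

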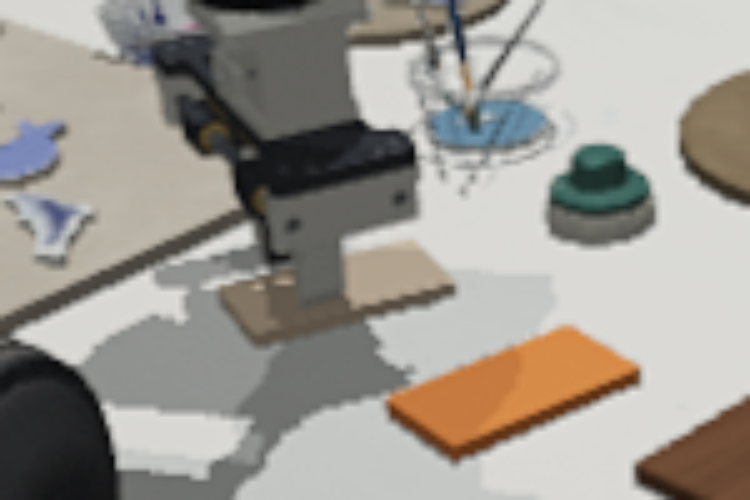

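The jaws closed over the tile top (TCP z 0.038, tips at 13 mm) instead of beside it. I'll reopen and re-centre.

```bash
python3 -m creep '[1,0,0,0.012,0, 1,0,0,0,0, 1,0,0,0,0, 1,0,0,0,0, 1,0,0,0,0]'; python3 -m creep '[1,0,0,0,0]'; python3 - <<'E'
from h import *
c=read_camera("scene"); cv2.imwrite("pics/s3.png",cv2.resize(c["image"][150:250,80:230,::-1],None,fx=5,fy=5))
c=read_camera("top"); cv2.imwrite("pics/t3.png",cv2.resize(c["image"][130:280,90:290,::-1],None,fx=4,fy=4))
E
```

```text
time: 3.28
tool_pos: [0.4526, 0.3051, 0.0508]
tool_rot: [3.123, 0.013, 2.756]
contact_force: [-1.2, 0.1, 0.2]
opening: 0.0878
time: 3.4
tool_pos: [0.4525, 0.3051, 0.0507]
tool_rot: [3.123, 0.013, 2.756]
contact_force: [0.5, 0.1, 0.1]
opening: 0.0911
```

View pics/s3.png

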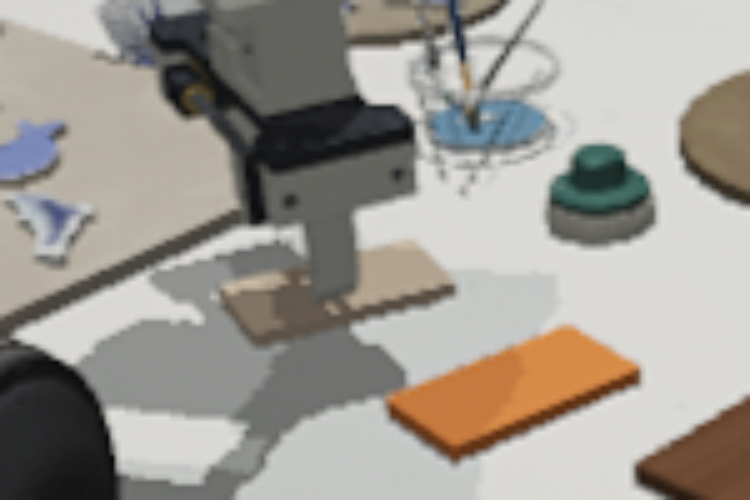

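View pics/t3.png

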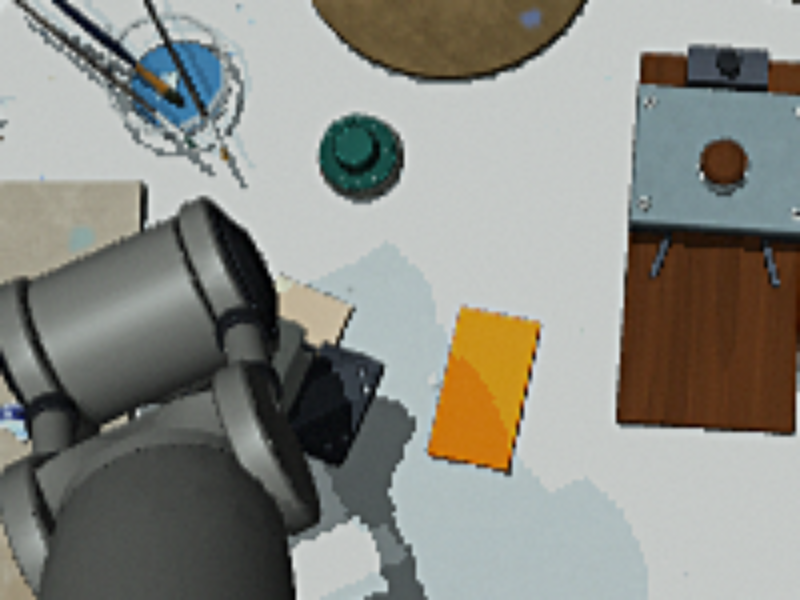

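```bash
python3 - <<'E'
from h import *
c=read_camera("scene");t=read_camera("top")
s=telemetry.observe();p=s["tool_pos"];y=s["tool_rot"][2]
j=np.array([np.sin(y),-np.cos(y),0]);a=np.array([j[1],-j[0],0])
for d in(-.046,-.065,.065):
  X=p+j*d+[0,0,-.025]; print(d,X,(proj(c,X)-[80,150])*5,(proj(t,X)-[90,130])*4)
E
python3 -m creep '[1,-0.003,-0.003,0,0, 1,0,0,0,0]'; python3 -m creep '[1,0,0,-0.012,0]';python3 -m creep '[1,0,0,0,0]'
```

```text
-0.046 [0.43526772 0.26249731 0.02578777] [325.31163431 295.24692335] [319.37054411 395.99643846]
-0.065 [0.42812813 0.24488975 0.02578777] [339.06237109 310.59557356] [343.75404282 406.1747234 ]
0.065 [0.47697791 0.36536256 0.02578777] [251.18688553 212.5084593 ] [177.67870023 336.85070313]
time: 3.85
tool_pos: [0.4492, 0.3019, 0.0507]
tool_rot: [3.123, 0.013, 2.756]
contact_force: [-0.0, -1.5, -0.1]
opening: 0.0918
time: 3.98
tool_pos: [0.4498, 0.3021, 0.039]
tool_rot: [3.121, 0.014, 2.756]
contact_force: [-0.5, 0.2, 0.3]
opening: 0.0921
time: 4.1
tool_pos: [0.4491, 0.3018, 0.0378]
tool_rot: [3.123, 0.013, 2.756]
contact_force: [-0.3, -0.1, 0.6]
opening: 0.0919
```

```bash
python3 -m creep '[1,0,0,-0.005,0, 1,0,0,0,0]'; python3 -m creep '[1,0,0,-0.005,0, 1,0,0,0,0]'
```

```text
time: 4.35
tool_pos: [0.449, 0.3018, 0.0321]
tool_rot: [3.123, 0.013, 2.756]
contact_force: [0.7, -0.8, -0.3]
opening: 0.0922
time: 4.6
tool_pos: [0.4491, 0.3018, 0.0268]
tool_rot: [3.123, 0.013, 2.756]
contact_force: [0.3, 0.9, 0.0]
opening: 0.0917
```

```bash
python3 -m creep '[0.7,0,0,0,0,0.7,0,0,0,0]' 20; python3 -m creep '[0.5,0,0,0,0]'; python3 -m creep '[0.5,0,0,0,0]'; python3 -m creep '[0.5,0,0,0,0]'
```

```text
time: 4.85
tool_pos: [0.4492, 0.3019, 0.0269]
tool_rot: [3.123, 0.013, 2.756]
contact_force: [-0.3, -0.4, -0.2]
opening: 0.0764
time: 4.97
tool_pos: [0.4493, 0.3019, 0.0271]
tool_rot: [3.123, 0.013, 2.756]
contact_force: [0.1, 0.0, 0.3]
opening: 0.0666
time: 5.1
tool_pos: [0.4493, 0.3019, 0.0271]
tool_rot: [3.123, 0.013, 2.756]
contact_force: [-0.6, 1.0, -0.4]
opening: 0.0596
time: 5.22
tool_pos: [0.4493, 0.3019, 0.0271]
tool_rot: [3.123, 0.013, 2.756]
contact_force: [0.0, 1.2, -0.0]
opening: 0.0602
```

Gripped at 60 mm. I'll lift and carry it over the open bed, turning +0.33.

```bash
python3 -m creep '[0.5,0,0,0.03,0, 0.5,0,0,0.03,0, 0.5,0,-0.02,0,0, 0.5,0.002,-0.045,0,0.04, 0.5,0.002,-0.045,0,0.05, 0.5,0.002,-0.045,0,0.05, 0.5,0.002,-0.045,0,0.05, 0.5,0.002,-0.045,0,0.05, 0.5,0.002,-0.045,0,0.05, 0.5,0.002,-0.02,0,0.04, 0.5,0,0,0,0]'; python3 - <<'E'
from h import *
c=read_camera("scene"); cv2.imwrite("pics/s4.png",cv2.resize(c["image"][150:290,160:340,::-1],None,fx=4,fy=4))
E
```

```text
time: 6.6
tool_pos: [0.4526, -0.0252, 0.0782]
tool_rot: [3.128, -0.002, 3.096]
contact_force: [-0.2, 1.1, -0.5]
opening: 0.0598
```

View pics/s4.png

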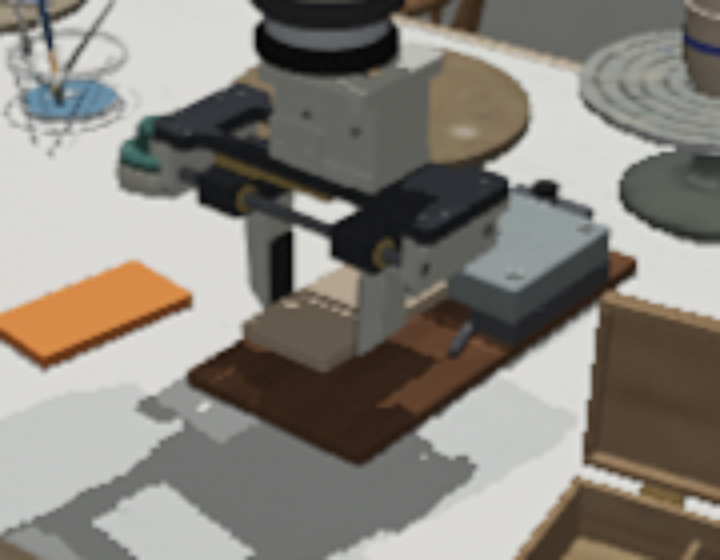

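```bash
python3 -m creep '[0.5,0.0154,0.0083,0,-0.01, 0.5,0,0,-0.02,0, 0.5,0,0,-0.015,0, 0.5,0,0,0,0]'; python3 - <<'E'
from h import *
c=read_camera("scene"); cv2.imwrite("pics/s5.png",cv2.resize(c["image"][150:290,160:340,::-1],None,fx=4,fy=4))
c=read_camera("top"); cv2.imwrite("pics/t5.png",cv2.resize(c["image"][130:260,210:330,::-1],None,fx=4.5,fy=4.5))
E
```

```text
time: 7.15
tool_pos: [0.4702, -0.0115, 0.0416]
tool_rot: [3.127, -0.002, 3.087]
contact_force: [1.0, -0.5, -0.3]
opening: 0.0597
```

View pics/s5.png

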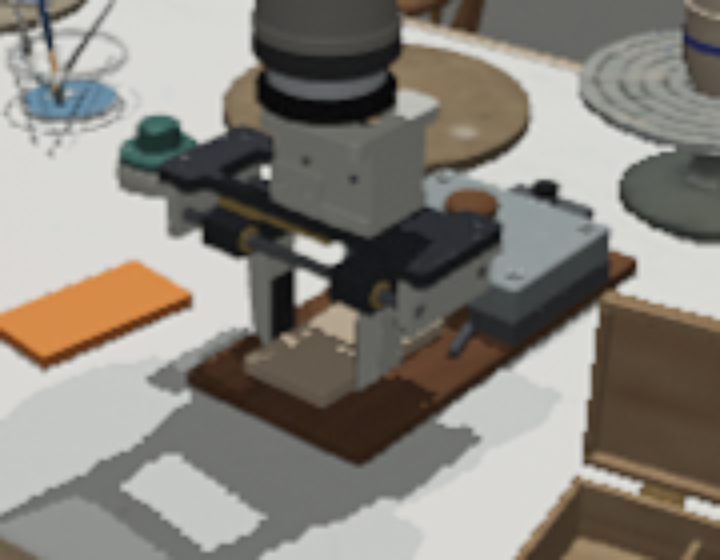

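View pics/t5.png

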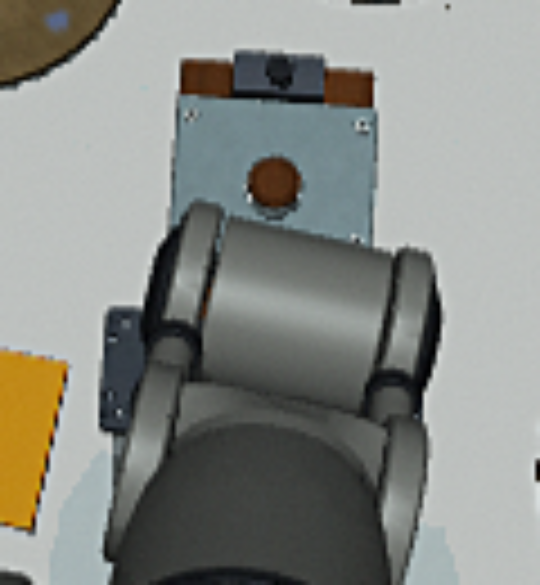

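The tile hangs just over the bed and the mouth is clear. It sits 5.5 mm too far in +y, so I'll correct that, set it down and release.

```bash
python3 -m creep '[0.5,0,-0.0055,0,0, 0.5,0,0,0,0]';  python3 -m creep '[0.5,0,0,-0.002,0, 0.5,0,0,0,0, 0.75,0,0,0,0, 0.75,0,0,0,0,0.75,0,0,0,0]'
```

```text
time: 7.5
tool_pos: [0.4715, -0.0174, 0.0436]
tool_rot: [3.128, 0.002, 3.087]
contact_force: [-0.7, -0.3, -0.6]
opening: 0.0598
time: 8.12
tool_pos: [0.4721, -0.0178, 0.0424]
tool_rot: [3.128, 0.004, 3.087]
contact_force: [-0.5, 0.3, 0.1]
opening: 0.0689
```

```bash
python3 -m creep '[1,0,0,0.0,0, 1,0,0,0.03,0, 1,0,0,0.03,0, 0.5,-0.02,0,0,0, 0,-0.04,0.002,0,0, 0,-0.02,0.002,0,0, 0,0,0,0,0, 0,0,0,0,0, 0,0,0,0,0, 0,0,0,0,0]'; python3 - <<'E'
from h import *
c=read_camera("scene"); cv2.imwrite("pics/s6.png",cv2.resize(c["image"][150:290,160:340,::-1],None,fx=4,fy=4))
c=read_camera("top"); cv2.imwrite("pics/t6.png",cv2.resize(c["image"][130:260,210:330,::-1],None,fx=4.5,fy=4.5))
E
```

```text
time: 9.38
tool_pos: [0.3931, -0.0142, 0.1047]
tool_rot: [3.129, 0.008, 3.087]
contact_force: [0.3, -0.5, -0.3]
opening: 0.0265
```

View pics/s6.png

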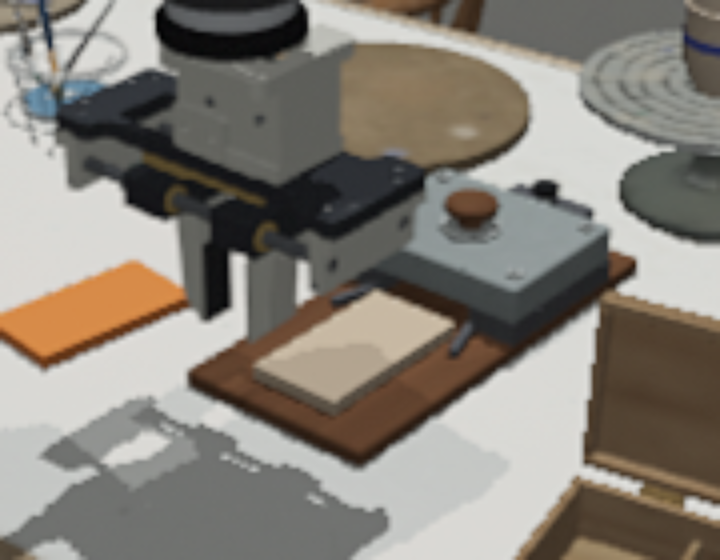

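View pics/t6.png

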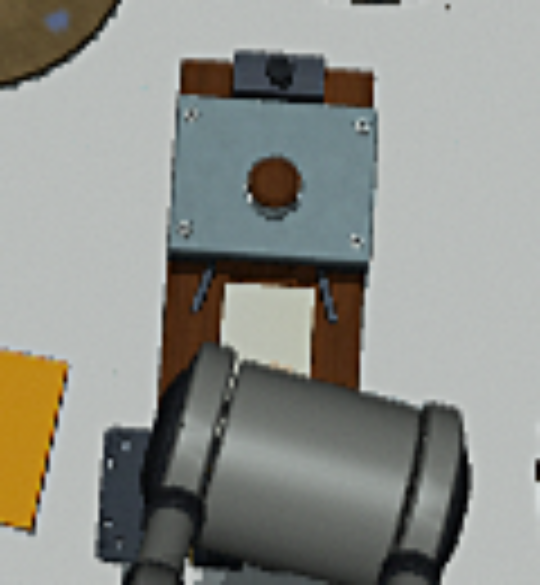

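The tile lies flat on the bed with its front end between the guide tips. Far corners in t6 are (223,282) and (315,289). Measuring it in the press frame.

```bash
cat >> h.py <<'E'
O=np.array([.555,-.0217]);A=-.055
def pr(X):
    d=np.asarray(X)[:2]-O; return np.array([d[0]*np.cos(A)+d[1]*np.sin(A),-d[0]*np.sin(A)+d[1]*np.cos(A)])
def wo(x,y): return O+[x*np.cos(A)-y*np.sin(A),x*np.sin(A)+y*np.cos(A)]
E
python3 - <<'E'
from h import *
c=read_camera("top")
for p in((223,282),(315,289)): print("top",pr(onz(c,(p[0]/4.5+210,p[1]/4.5+130),.022))*1000)
c=read_camera("scene")
for p in((253,372),(336,410),(457,325),(378,290)): print("sc",pr(onz(c,(p[0]/4+160,p[1]/4+150),.022))*1000)
s=telemetry.observe();print(pr(s["tool_pos"])*1000,s["tool_pos"],s["opening"])
E
```

```text
top [-12.96987991  27.7778385 ]
top [-13.78038667 -32.1825001 ]
sc [-124.28090444   22.07840135]
sc [-124.2684399  -38.3331061]
sc [-10.73691103 -35.72660723]
sc [-7.98585981 25.57399912]
[-162.61191244   -1.33407141] [ 0.39256064 -0.01409291  0.10460214] 0.009966501156813017
```

```bash
python3 -m creep '[0,0,-0.0005,-0.03,0, 0,0,0,-0.025,0, 0,0,0,-0.005,0, 0,0,0,0,0]'; python3 - <<'E'
from h import *
s=telemetry.observe();print(pr(s["tool_pos"])*1000,s["tool_pos"],s["opening"])
E
```

```text
time: 10.07
tool_pos: [0.3937, -0.0148, 0.044]
tool_rot: [3.129, 0.01, 3.087]
contact_force: [-0.3, -0.8, 0.1]
opening: 0.0007
[-161.42393697   -2.01310542] [ 0.39370949 -0.01483622  0.04397286] 0.0007344393462838314
```

```bash
python3 -m creep '[0,0.008,0,-0.005,0, 0,0.01,-0.0005,0,0, 0,0.01,-0.0005,0,0, 0,0.01,-0.0005,0,0, 0,0,0,0,0]'; python3 - <<'E'
from h import *
s=telemetry.observe();print(pr(s["tool_pos"])*1000,s["tool_pos"],s["contact_force"])
c=read_camera("scene"); cv2.imwrite("pics/s7.png",cv2.resize(c["image"][150:290,160:340,::-1],None,fx=4,fy=4))
E
```

```text
time: 10.7
tool_pos: [0.4365, -0.0168, 0.0406]
tool_rot: [3.13, 0.015, 3.087]
contact_force: [-0.2, -0.3, -0.1]
opening: 0.0003
[-118.5798318    -1.59541906] [ 0.43651177 -0.0167744   0.04063041] [-0.21009336 -0.34484689 -0.06392756]
```

View pics/s7.png

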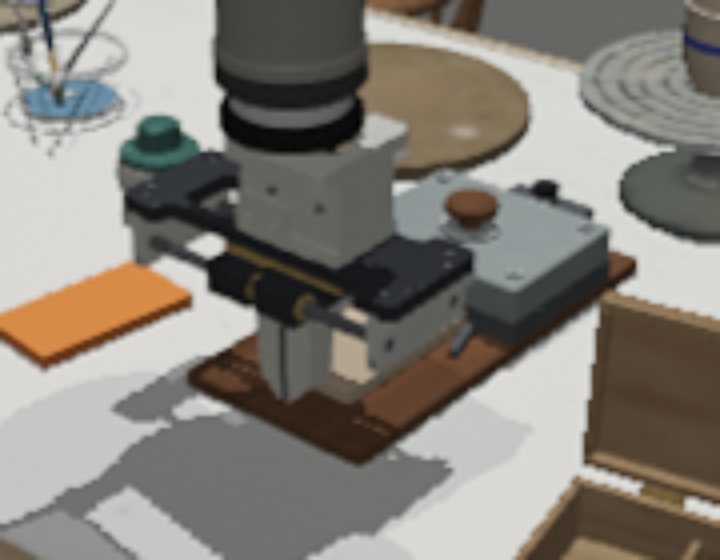

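Fingers are behind the tile and pushing it. Continuing.

```bash
python3 -m creep '[0,0.01,-0.0005,-0.001,0, 0,0.01,-0.0006,-0.0005,0, 0,0.01,-0.0006,-0.0005,0, 0,0.01,-0.0006,0,0, 0,0,0,0,0]'; python3 - <<'E'
from h import *
s=telemetry.observe();print(pr(s["tool_pos"])*1000,s["tool_pos"],s["contact_force"])
c=read_camera("top"); cv2.imwrite("pics/t8.png",cv2.resize(c["image"][130:260,210:330,::-1],None,fx=4.5,fy=4.5))
c=read_camera("scene"); cv2.imwrite("pics/s8.png",cv2.resize(c["image"][150:290,160:340,::-1],None,fx=4,fy=4))
E
```

```text
time: 11.38
tool_pos: [0.4777, -0.0189, 0.0383]
tool_rot: [3.13, 0.012, 3.087]
contact_force: [-0.1, 0.0, 0.1]
opening: 0.0003
[-77.32500776  -1.48896596] [ 0.47771006 -0.01893598  0.0382635 ] [-0.09942971  0.01668342  0.0711753 ]
```

View pics/s8.png

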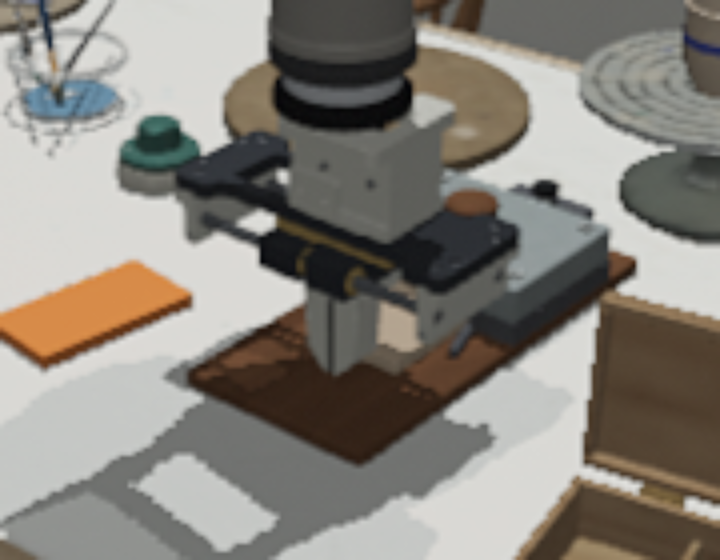

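```bash
python3 -m creep '[0,0.006,-0.0004,0.0003,0, 0,0.006,-0.0003,0,0, 0,0.006,-0.0003,0,0, 0,0,0,0,0]';python3 -m creep '[0,0.004,-0.0002,0,0]';python3 -m creep '[0,0.002,-0.0001,0,0]'
```

```text
time: 11.98
tool_pos: [0.4954, -0.0198, 0.0385]
tool_rot: [3.129, 0.01, 3.087]
contact_force: [-0.1, 0.6, -0.2]
opening: -0.0001
time: 12.1
tool_pos: [0.4991, -0.0199, 0.0384]
tool_rot: [3.129, 0.009, 3.087]
contact_force: [0.1, -0.7, -0.9]
opening: 0.0002
time: 12.22
tool_pos: [0.5013, -0.02, 0.0384]
tool_rot: [3.129, 0.009, 3.087]
contact_force: [-2.5, -0.2, 1.4]
opening: 0.0003
```

```bash
python3 -m creep '[0,0.002,-0.0001,0,0]';python3 -m creep '[0,0.002,-0.0001,0,0]';python3 -m creep '[0,0.002,-0.0001,0,0]'
```

```text
time: 12.35
tool_pos: [0.503, -0.02, 0.0383]
tool_rot: [3.129, 0.008, 3.087]
contact_force: [-2.1, 0.9, 0.7]
opening: 0.0004
time: 12.48
tool_pos: [0.505, -0.0201, 0.0383]
tool_rot: [3.129, 0.008, 3.087]
contact_force: [-2.4, 0.8, 0.7]
opening: 0.001
time: 12.6
tool_pos: [0.507, -0.0202, 0.0383]
tool_rot: [3.129, 0.007, 3.087]
contact_force: [-2.0, -0.7, 1.1]
opening: 0.0004
```

```bash
python3 -m creep '[0,0.002,-0.0001,0,0]';python3 -m creep '[0,0.0015,-0.0001,0,0]';python3 -m creep '[0,0.0015,-0.0001,0,0]';python3 -m creep '[0,0.0015,-0.0001,0,0]'
```

```text
time: 12.72
tool_pos: [0.5092, -0.0204, 0.0384]
tool_rot: [3.129, 0.007, 3.087]
contact_force: [-1.4, 0.6, 1.0]
opening: 0.0003
time: 12.85
tool_pos: [0.5109, -0.0204, 0.0384]
tool_rot: [3.129, 0.008, 3.087]
contact_force: [-1.1, -0.5, 1.0]
opening: 0.0003
time: 12.98
tool_pos: [0.5123, -0.0205, 0.0384]
tool_rot: [3.129, 0.007, 3.087]
contact_force: [-2.3, -0.9, 1.6]
opening: 0.0006
time: 13.1
tool_pos: [0.5139, -0.0206, 0.0384]
tool_rot: [3.129, 0.007, 3.087]
contact_force: [-2.6, 0.2, 1.5]
opening: 0.0006
```

```bash
for i in 1; do python3 -m creep '[0,0.0015,-0.0001,0,0]';python3 -m creep '[0,0.0015,-0.0001,0,0]';python3 -m creep '[0,0.0015,-0.0001,0,0]'; done
```

```text
time: 13.22
tool_pos: [0.5155, -0.0207, 0.0384]
tool_rot: [3.129, 0.007, 3.087]
contact_force: [-1.1, 0.2, 1.3]
opening: 0.0004
time: 13.35
tool_pos: [0.5171, -0.0208, 0.0384]
tool_rot: [3.129, 0.007, 3.087]
contact_force: [-2.4, -0.8, 0.6]
opening: 0.0002
time: 13.48
tool_pos: [0.5186, -0.0209, 0.0383]
tool_rot: [3.129, 0.007, 3.087]
contact_force: [-4.7, -0.2, 2.9]
opening: 0.0006
```

```bash
python3 -m creep '[0,0.001,-0.0001,0,0]';python3 -m creep '[0,0,0,0,0]'
```

```text
time: 13.6
tool_pos: [0.5187, -0.0209, 0.0383]
tool_rot: [3.129, 0.005, 3.087]
contact_force: [-7.2, 0.8, 5.0]
opening: 0.0008
time: 13.72
tool_pos: [0.5187, -0.0209, 0.0383]
tool_rot: [3.129, 0.004, 3.087]
contact_force: [-0.2, 0.4, 1.7]
opening: 0.0007
```

```bash
python3 -m creep '[0,0.001,-0.0001,0,0]';python3 -m creep '[0,0.001,-0.0001,0,0]';python3 -m creep '[0,0.0015,-0.0001,0,0]'
```

```text
time: 13.85
tool_pos: [0.5188, -0.0209, 0.0382]
tool_rot: [3.129, 0.002, 3.087]
contact_force: [-8.2, 0.6, 6.3]
opening: 0.0005
time: 13.98
tool_pos: [0.5189, -0.0209, 0.0382]
tool_rot: [3.129, 0.0, 3.088]
contact_force: [-6.2, -0.4, 5.4]
opening: 0.0005
time: 14.1
tool_pos: [0.5191, -0.0209, 0.0382]
tool_rot: [3.128, -0.003, 3.088]
contact_force: [-8.2, -0.6, 8.2]
opening: 0.0005
```

```bash
python3 - <<'E'
from h import *
s=telemetry.observe();print(pr(s["tool_pos"])*1000,s["contact_force"],s["torque"])
c=read_camera("top"); cv2.imwrite("pics/t9.png",cv2.resize(c["image"][130:260,210:330,::-1],None,fx=4.5,fy=4.5))
c=read_camera("scene"); cv2.imwrite("pics/s9.png",cv2.resize(c["image"][180:260,200:310,::-1],None,fx=7,fy=7,interpolation=cv2.INTER_CUBIC))
E
```

```text
[-35.88842408  -1.16543076] [-8.21543492 -0.63802816  8.15503655] [-0.06087222  1.36824385 -0.02308423]
```

View pics/s9.png

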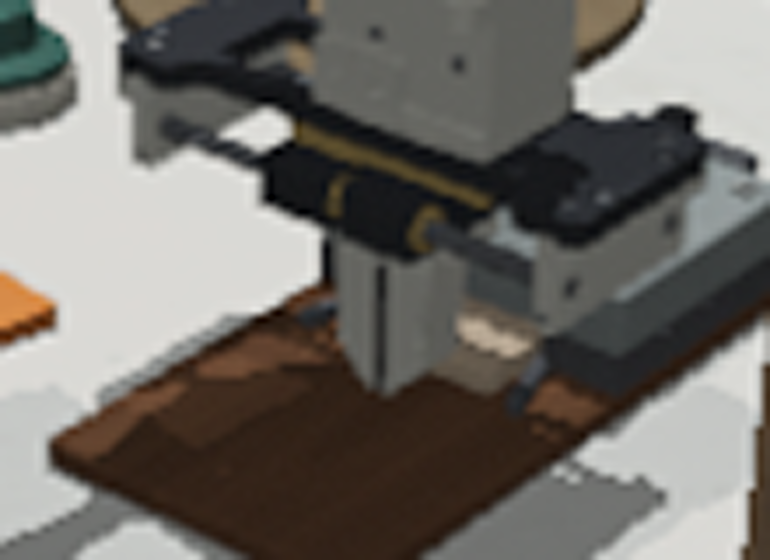

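View pics/t9.png

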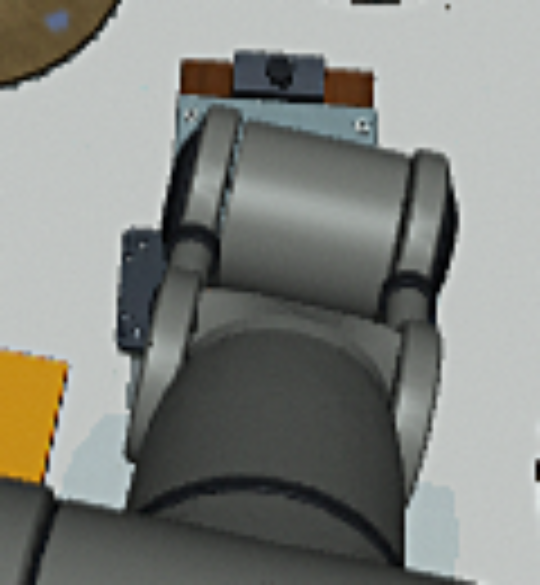

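```bash
cat > o.py <<'E'
from h import *
s=telemetry.observe();print(np.round(pr(s["tool_pos"])*1000,2),np.round(s["tool_pos"],4),np.round(s["tool_rot"],4),"F",np.round(s["contact_force"],2),"T",np.round(s["torque"],3))
E
python3 o.py; python3 -m creep '[0,-0.003,0,0,0]'>/dev/null; python3 o.py; python3 -m creep '[0,-0.003,0,0,0]'>/dev/null; python3 o.py;  python3 -m creep '[0,0,0,0,0]'>/dev/null; python3 o.py
```

```text
[-35.88  -1.17] [ 0.5191 -0.0209  0.0382] [ 3.1284e+00 -2.9000e-03  3.0877e+00] F [-8.74  0.09  6.76] T [-0.024  1.283  0.003]
[-38.17  -1.41] [ 0.5168 -0.021   0.0383] [ 3.1285e+00 -1.1000e-03  3.0876e+00] F [-0.5   0.26 -0.49] T [-0.029  0.019  0.   ]
[-40.63  -1.64] [ 0.5143 -0.0211  0.0383] [3.1287e+00 5.0000e-04 3.0875e+00] F [-0.2   0.3   0.61] T [0.006 0.016 0.026]
[-40.34  -1.73] [ 0.5146 -0.0212  0.0384] [3.1288e+00 1.5000e-03 3.0874e+00] F [-0.26 -0.12  0.69] T [0.072 0.092 0.014]
```

```bash
python3 -m creep '[0,-0.015,0.0008,0,0, 0,-0.015,0.0008,0.02,0, 0,-0.03,0.0016,0.03,0, 0,-0.045,0.002,0.02,0, 0,-0.03,0.001,0,0, 0,0,0,0,0]'; python3 - <<'E'
from h import *
c=read_camera("top"); cv2.imwrite("pics/t10.png",cv2.resize(c["image"][130:240,220:320,::-1],None,fx=6,fy=5.4,interpolation=cv2.INTER_CUBIC))
c=read_camera("scene"); cv2.imwrite("pics/s10.png",cv2.resize(c["image"][180:260,200:310,::-1],None,fx=7,fy=7,interpolation=cv2.INTER_CUBIC))
E
```

```text
time: 15.32
tool_pos: [0.3788, -0.0154, 0.1105]
tool_rot: [3.13, 0.008, 3.087]
contact_force: [1.0, 0.7, 0.5]
opening: 0.0007
```

View pics/s10.png

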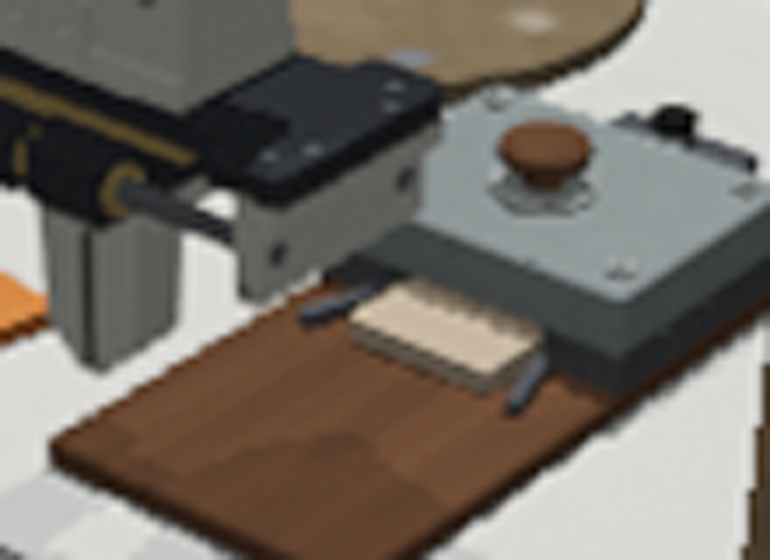

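View pics/t10.png

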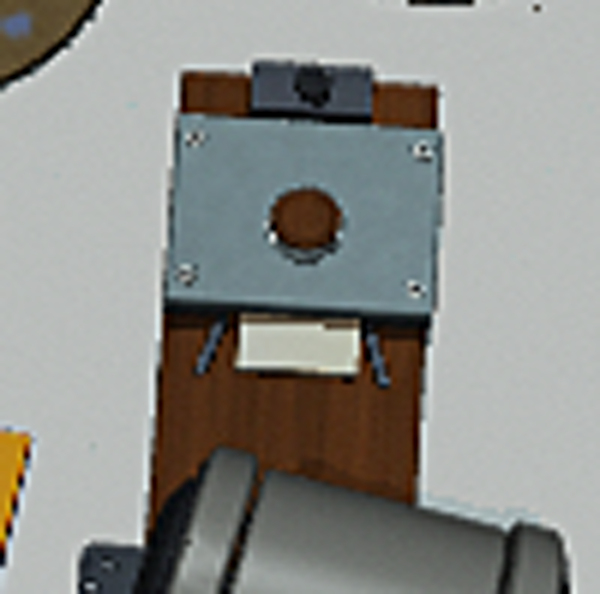

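```bash
python3 - <<'E'
from h import *
c=read_camera("top")
for p in((236,367),(358,373)): print("top",pr(onz(c,(p[0]/6+220,p[1]/5.4+130),.022))*1000)
for p in((152,0),): pass
c=read_camera("scene")
for p in((352,322),(487,375)): print("sc",pr(onz(c,(p[0]/7+200,p[1]/7+180),.022))*1000)
E
```

```text
top [-28.68816986  27.50706171]
top [-28.21139855 -31.92075327]
sc [-27.42574477  22.8755792 ]
sc [-26.02501214 -33.57013491]
```

The near end now sticks out about 27.5 mm, the tile is square to the channel, and its middle is about 2 mm off in y. That is consistent with the stop, but the force signature was odd: a stiff response with an upward component. I'll push again slightly higher and log the slope.

```bash
python3 -m creep '[0,0.03,-0.001,-0.03,0, 0,0.03,-0.002,-0.03,0, 0,0.03,-0.002,-0.007,0, 0,0.02,-0.001,0,0, 0,0,0,0,0]' >/dev/null; python3 o.py
```

```text
[-55.27  -3.75] [ 0.4996 -0.0224  0.0384] [3.1306 0.0119 3.088 ] F [-0.31 -0.24 -0.41] T [ 0.036  0.002 -0.007]
```

```bash
python3 -m creep '[0,0.005,0.0006,0.004,0, 0,0.005,0.0006,0,0, 0,0,0,0,0]' >/dev/null; python3 o.py; python3 -m creep '[0,0.002,0,0,0]' >/dev/null; python3 o.py;python3 -m creep '[0,0.002,-0.0001,0,0]' >/dev/null; python3 o.py;python3 -m creep '[0,0.002,-0.0001,0,0]' >/dev/null; python3 o.py
```

```text
[-46.01  -1.68] [ 0.509  -0.0208  0.0425] [3.1303 0.0104 3.0881] F [-0.63 -0.02  0.06] T [0.019 0.041 0.011]
[-44.33  -1.53] [ 0.5107 -0.0208  0.0426] [3.1303 0.0102 3.0881] F [-0.28  0.28  0.01] T [ 0.001 -0.026 -0.015]
[-42.32  -1.53] [ 0.5127 -0.0209  0.0428] [3.1304 0.0103 3.0881] F [-0.07 -0.87  0.4 ] T [ 0.022  0.03  -0.002]
[-40.27  -1.51] [ 0.5147 -0.021   0.0428] [3.1303 0.0103 3.088 ] F [-1.24  0.72 -0.2 ] T [ 0.044 -0.04  -0.004]
```

```bash
for k in 1; do python3 -m creep '[0,0.0015,-0.0001,0,0]' >/dev/null; python3 o.py;python3 -m creep '[0,0.0015,-0.0001,0,0]' >/dev/null; python3 o.py;python3 -m creep '[0,0.0015,-0.0001,0,0]' >/dev/null; python3 o.py; done
```

```text
[-38.62  -1.55] [ 0.5164 -0.0211  0.0428] [3.1304 0.0104 3.088 ] F [ 0.01 -0.06  0.17] T [ 0.066 -0.021  0.029]
[-37.05  -1.61] [ 0.5179 -0.0213  0.0428] [3.1303 0.0103 3.0879] F [ 1.05 -0.81 -0.53] T [-0.024 -0.067 -0.014]
[-36.37  -1.56] [ 0.5186 -0.0213  0.0427] [3.1302 0.008  3.0881] F [-6.5   0.4   4.89] T [-0.053  0.941 -0.023]
```

```bash
python3 -m creep '[0,0.002,-0.0001,0,0]' >/dev/null; python3 o.py;python3 -m creep '[0,0.002,-0.0001,0,0]' >/dev/null; python3 o.py
```

```text
[-35.97  -1.43] [ 0.519  -0.0211  0.0425] [3.1299 0.0041 3.0884] F [-6.73  0.23  6.17] T [-0.029  1.204 -0.007]
[-35.8   -1.36] [ 0.5192 -0.0211  0.0424] [ 3.1297e+00 -3.0000e-04  3.0887e+00] F [-6.75 -1.27  5.26] T [-0.079  1.185  0.026]
```

```bash
python3 -m creep '[0,0.003,-0.0002,0.001,0]' >/dev/null; python3 o.py;python3 -m creep '[0,0.003,-0.0002,0.001,0]' >/dev/null; python3 o.py
```

```text
[-34.63  -1.19] [ 0.5204 -0.021   0.0428] [ 3.1292 -0.0048  3.0888] F [-4.89  0.64 -0.65] T [0.119 0.982 0.004]
[-33.9   -0.95] [ 0.5211 -0.0208  0.043 ] [ 3.1286 -0.0106  3.089 ] F [-7.38  0.39 -0.3 ] T [ 0.077  1.258 -0.008]
```

Cancelling the downward drag gives a clean spring slope of about 3.4 N/mm, with 7.4 N of push and almost no vertical force. The tile is home. I'll hold one more row, then back off.

```bash
python3 -m creep '[0,0.002,-0.0001,0.0007,0]' >/dev/null; python3 o.py;python3 -m creep '[0,-0.002,0.0001,0.0003,0, 0,-0.002,0,0,0, 0,-0.005,0.0003,0,0, 0,-0.01,0,0,0, 0,-0.01,0,0.03,0, 0,0,0,0.05,0, 0,0,0,0.05,0, 0,0,0,0,0]' >/dev/null; python3 o.py
python3 - <<'E'
from h import *
c=read_camera("scene"); cv2.imwrite("pics/s11.png",cv2.resize(c["image"][180:260,200:310,::-1],None,fx=7,fy=7,interpolation=cv2.INTER_CUBIC))
E
```

```text
[-34.17  -0.69] [ 0.5208 -0.0205  0.0428] [ 3.128  -0.0164  3.0893] F [-5.55 -0.36 -1.31] T [-0.033  1.066 -0.011]
[-66.04  -2.03] [ 0.4889 -0.0201  0.1765] [ 3.1281 -0.0143  3.0889] F [0.27 0.72 0.18] T [ 0.069  0.015 -0.034]
```

View pics/s11.png

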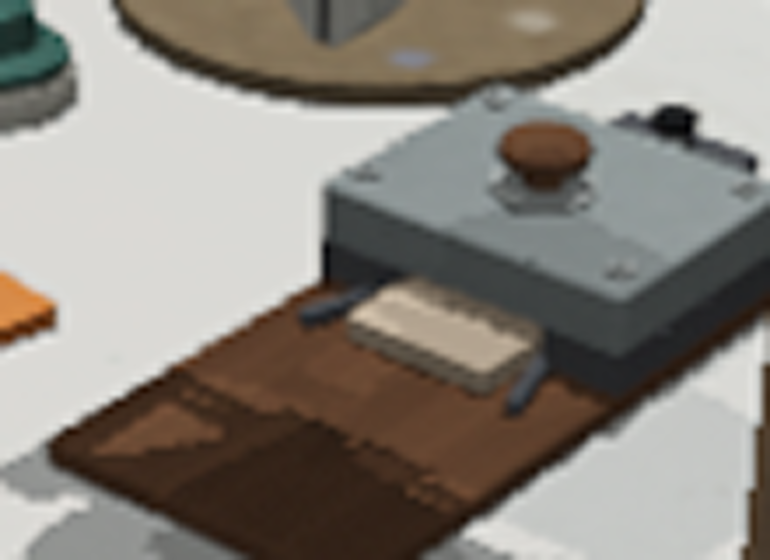

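The tile's near end is between the guides at crop (350,325)–(485,385), flat and square, with the knob at (545,155). Moving over the knob.

```bash
python3 -m creep '[0,0.035,-0.001,0,0, 0,0.035,-0.001,0,0, 0,0.035,-0.001,0,0, 0,0,0,-0.02,0, 0,0,0,0,0]' >/dev/null; python3 o.py
```

```text
[35.55  1.35] [ 0.5906 -0.0223  0.1458] [ 3.1258 -0.0314  3.0885] F [-0.2  -0.53 -0.74] T [ 0.011  0.009 -0.043]
```

```bash
python3 -m creep '[0,0.01,-0.0012,-0.015,0, 0,0,0,-0.015,0, 0,0,0,-0.008,0, 0,0,0,0,0]' >/dev/null; python3 o.py
python3 - <<'E'
from h import *
c=read_camera("scene"); cv2.imwrite("pics/s12.png",cv2.resize(c["image"][150:260,190:310,::-1],None,fx=5,fy=5,interpolation=cv2.INTER_CUBIC))
E
```

```text
[45.19  0.56] [ 0.6001 -0.0236  0.1047] [ 3.1256 -0.0331  3.0882] F [ 0.51 -0.66 -0.04] T [0.022 0.005 0.017]
```

View pics/s12.png

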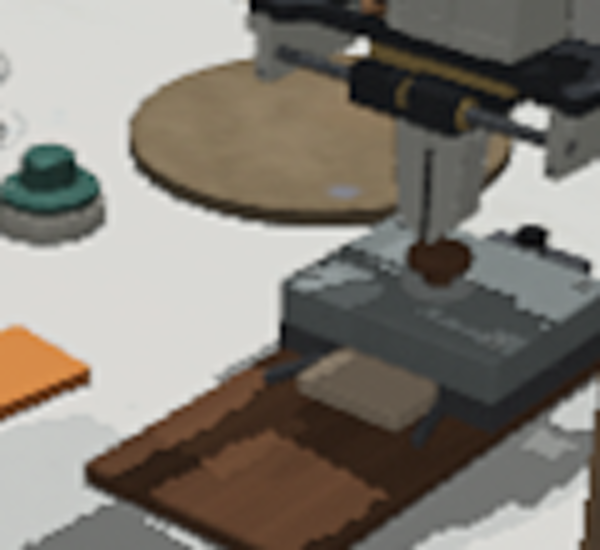

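```bash
for k in 1; do python3 -m creep '[0,0,0,-0.006,0]' >/dev/null; python3 o.py; python3 -m creep '[0,0,0,-0.002,0]' >/dev/null; python3 o.py; python3 -m creep '[0,0,0,-0.002,0]' >/dev/null; python3 o.py; python3 -m creep '[0,0,0,-0.002,0]' >/dev/null; python3 o.py; done
```

```text
[45.97  0.5 ] [ 0.6009 -0.0237  0.0999] [ 3.1259 -0.0304  3.0883] F [ 0.72 -0.6  -0.43] T [ 0.06  -0.049 -0.002]
[45.87  0.53] [ 0.6008 -0.0237  0.0977] [ 3.1259 -0.0304  3.0883] F [-0.19 -0.36 -0.24] T [ 0.005 -0.027 -0.008]
[46.05  0.5 ] [ 0.601  -0.0237  0.0959] [ 3.126  -0.0297  3.0883] F [0.22 0.37 1.01] T [ 0.036 -0.032 -0.019]
[46.14  0.49] [ 0.6011 -0.0238  0.0941] [ 3.1261 -0.0293  3.0883] F [-1.19 -0.48  2.72] T [ 0.035  0.088 -0.027]
```

```bash
for k in 1; do python3 -m creep '[0,0,0,-0.0015,0]' >/dev/null; python3 o.py; python3 -m creep '[0,0,0,-0.0015,0]' >/dev/null; python3 o.py; python3 -m creep '[0,0,0,-0.0015,0]' >/dev/null; python3 o.py;  done
```

```text
[46.16  0.5 ] [ 0.6011 -0.0237  0.0928] [ 3.1261 -0.0292  3.0884] F [-0.51 -0.06  2.5 ] T [0.066 0.116 0.021]
[46.23  0.47] [ 0.6012 -0.0238  0.0918] [ 3.1261 -0.0288  3.0883] F [-5.29  0.24 12.24] T [0.095 0.711 0.072]
[46.28  0.5 ] [ 0.6012 -0.0237  0.0917] [ 3.1263 -0.0282  3.0885] F [-6.42 -0.45 16.76] T [0.191 1.001 0.023]
```

16.8 N down, so about 14 N on the tile after the return spring, for over 0.12 s. Going up and clear.

```bash
python3 -m creep '[0,0,0,0.004,0, 0,0,0,0.01,0, 0,0,0,0.04,0, 0,0,0,0.05,0, 0,-0.05,0,0.03,0, 0,-0.06,0,0,0, 0,-0.06,0,0,0, 0,-0.06,0,0,0,0,0,0,0,0]' ; python3 - <<'E'
from h import *
c=read_camera("scene"); cv2.imwrite("pics/s13.png",cv2.resize(c["image"][180:260,200:310,::-1],None,fx=7,fy=7,interpolation=cv2.INTER_CUBIC))
c=read_camera("top"); cv2.imwrite("pics/t13.png",cv2.resize(c["image"][130:240,160:380,::-1],None,fx=3.6,fy=3.6,interpolation=cv2.INTER_CUBIC))
im=c["image"].astype(int); R,B=im[...,0],im[...,2]
k=np.zeros(R.shape,bool);k[160:180,260:283]=1;k&=(R>B+20)&(R<130);v,u=np.nonzero(k);print("knob",u.mean(),v.mean(),k.sum())
E
```

```text
time: 22.12
tool_pos: [0.3648, -0.0235, 0.231]
tool_rot: [3.128, -0.024, 3.089]
contact_force: [1.5, 0.1, 0.3]
opening: 0.0005
knob 270.49 170.1 100
```

View pics/s13.png

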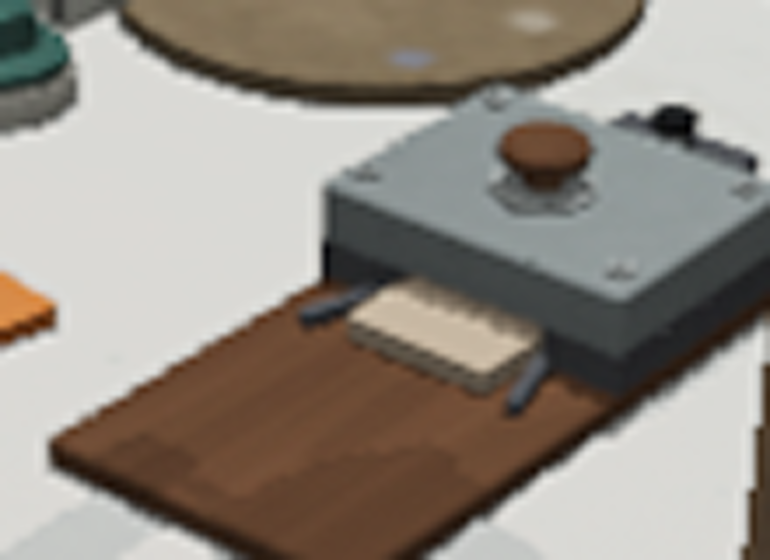

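View pics/t13.png

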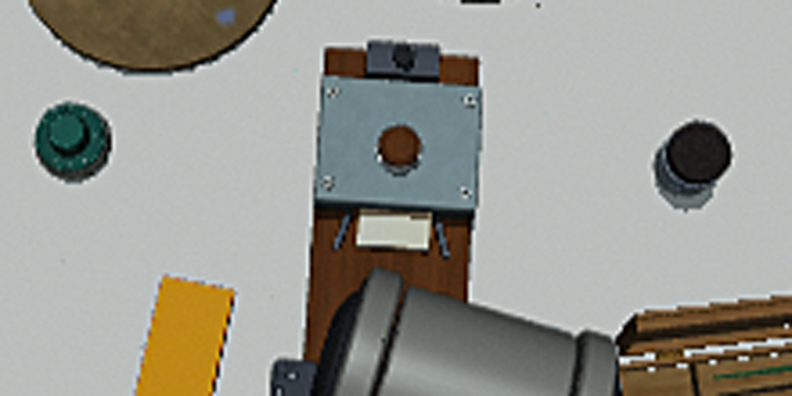

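The tile is home and square (s13 (350,320)–(487,380)). The knob is back up at the same pixel as before (270.5,170.1), and the timer and jar have not moved. Handing in.

```bash
python3 -c "
from cell import workorder; print(workorder.hand_in())"
```

```text
the job is handed in; nothing more can be done
None
```

I slid the plain tile under the bridge against the sprung stop, pressed the stamp on it, and left it there. I handed the job in just after 22.1 s; no verdict is reported.

- **Back stop:** The final push read 5–7.4 N on the wrist over three rows (about 0.37 s), rising about 3.4 N/mm, close to the stop's 3 N/mm spring.
- **Stamp:** I pressed the knob with up to 16.8 N, which leaves roughly 14 N on the tile after the return spring.
- **Last pictures:** The tile lies square between the guides. Its near end was measured about 27 mm out in front of the bridge before the final push, which puts its middle about 28 mm in. It sits about 2 mm off the channel's middle line by the top camera and about 5 mm by the scene camera. The limit is 6 mm, and the channel itself allows only 3 mm. The knob is back up at its starting pixel, and the timer and jar look unmoved. The arm is clear.

**What went wrong:**
- The first grasp closed above the tile because the arm stopped 10 mm short in height, so I redid it.
- The first push on the stop looked too stiff, with an upward force on the fingers. I backed off, looked, and pushed again with a slight upward component, which gave the clean spring response.

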